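# Re-rack a row of optics in reverse order

### The arm

A 6-joint arm with a two-finger parallel gripper is mounted at the origin on a cart in front of the work surface, level with it; the furniture and walls round the work are solid. World frame = base frame: x ahead of the robot, y to its left, z up, the work surface at z = 0. Lengths are in m, angles in rad, forces in N, time in s.
With the tool pointing down it reaches from about 0.3 to 0.75 m from the base axis. Payload 8.5 kg.
Tool frame: the origin (TCP) lies on the centre line of the jaws, within the pads' length; the fingertips stand 22 mm ahead of it and the grasp point (between the pads) lies 3 mm ahead of it; z points along the fingers, y is the line along which they close (so a half turn about z gives the same grasp; the last joint's range is limited). The gripper opens to 88 mm and grips with 3 to 60 N. Pads are 18 mm wide; open, the fingers measure 123 mm over their backs; the gripper's body (75 mm by 187 mm) begins 45 mm behind the grasp point.
Start: joints at [-1.422, 0.381, 1.297, -0, 1.464, -0.215], TCP at [0.196, -0.514, 0.261] pointing down, gripper open.
Joint ranges: [-3.11, 3.11], [-0.89, 2.33], [0.22, 2.48], [-1.42, 4.56], [0.17, 2.85], [-2.88, 2.88]. Speed limits (rad/s): [2.39, 2.39, 3.14, 3.14, 3.14, 3.14].

### API

Orientations are given as a rotation vector (axis times angle).
In Python, from plant import status, grab_frame, camera_params, ticket, spot_in, spot_point gives the robot as it stands. The module is installed in compiled form; this text tells all that it offers.
- The arm moves only by the tool step_arm, never from a script. Its arguments are lists of equal length, an entry for each row: "fingers": the finger opening in mm, from 0 to 88.1; "linear": the shift along the tool's x, y, z in mm, a list of three; "roll": the turn about the tool's z in degrees. In form: {"fingers": [fingers, ...], "linear": [[x, y, z], ...], "roll": [roll, ...]}. A call has 1 to 20 rows; each row shifts and turns the commanded pose from where the row before left it, along the tool's axes as they then stand; what a row does not reach is not made up. A row lasts 1/8 s, in which the tool goes at most 62.5 mm and 10.7 degrees, less where a joint would pass 70% of its speed; a pose out of reach is approached as far as the arm can. A call is refused whole if a number of a shift passes 62.5 or a number of a turn 10.7, either way. A call with a gripper value outside its range is refused whole. The fingers move at their own pace and stop on an object; "grip_force" is the grip in N (left out, the last holds). Time passes only in rows, so rows that do not move let the fingers close. It gives the time, the measured TCP pose, the force, the opening and the grip force at its end, in the units of the state.
- status.read_state(): the state, without advancing time (a new reading comes with each control period).
- grab_frame(name): name is "side" or "top" or "wrist"; returns the picture (420x560x3 uint8, red, green, blue); there is no depth.
- camera_params(name): a dict with "fovy" (degrees; the focal length in pixels is half the picture's height over the tangent of half this angle, whatever the lens; pixels are square), "cx", "cy" (the principal point, pixels), "pose" (4x4, takes a point from camera to world coordinates). Camera axes: x right, y down, z forward; pixel columns grow to the right and rows downward; lengths in m; the calibration is good to about 2 mm. The wrist camera is an equidistant fisheye: a pixel r from the principal point sees the ray r / f radians off the axis. A picture is of the moment at which its call begins: read the wrist's pose just before it. camera_params takes no time and is no camera call; for the wrist camera it gives the pose at the moment of the call.
- ticket.job_done(): hands the job in; it is judged then, once.
Trained networks look in the newest picture that a camera, given by its name, has taken for a name from the list of things; names that differ only in an ending like _2 or _b are one class to them, and where a whole thing is asked for, a point or a joint stands for the part that bears it (a point fixed in the world has none). Each returns a list of dicts, best first, with "conf" (0 to 1); they miss things now and then, are a little off and sometimes report something else, mostly with a low value. They report only what shows in the picture. A call takes as long as a camera call. They do not tell look-alikes from the thing itself.
- spot_in(camera, query): "point" ([x, y, z] in m, in the coordinates of the camera as it stood for that picture, good to about 4 mm: the middle of the surface that is visible of it).
- spot_point(camera, query): "point" ([x, y, z] in m, in the coordinates of the camera as it stood for that picture, good to about 4 mm: a listed point, or the origin of a listed thing).
The state is a dict: "time": time; "qpos": joint angles; "dq": joint speeds; "tau": joint torques, N m; "tool_pos": TCP position; "ee_rot": TCP orientation; "ft_force": force on the tool from outside, world axes, zero at the start; "ft_torque": the same for the moment, N m; "finger_gap": finger opening in m; "grasp_force": force on a finger pad.
Only numpy, scipy, OpenCV 4.12 (cv2) and the standard library are available. Lean on these libraries where they do the work, as an engineer would, in place of code of your own. Each camera call takes 0.05 s, during which the arm holds its last target. There are 200 camera calls.

### The job

Move the four optical parts, one at a time, from the carriers on the rail to the empty pocketed rack, in reverse order: the part that stands nearest the rail's brass knob goes into the pocket farthest from the rack's brass knob, the next one into the next pocket, and so on to the last, which goes into the pocket nearest the rack's knob. Set every part down (do not drop it or knock one over) so that it stands upright on the floor of its pocket, one part to a pocket, and let go.

Things in the scene. Friction and masses are not known exactly. Their poses are not given: they have to be found in the camera images.
- tall_tube: black hollow lens tube standing on end, 30 mm diameter, 52 mm high, about 50 g. Origin: centre of its underside, z up along its own axis. Stands upright on its carrier at the start.
- short_tube: black hollow lens tube standing on end, 30 mm diameter, 30 mm high, about 50 g. Origin: centre of its underside, z up along its own axis. Stands upright on its carrier at the start.
- cube: black beam-splitter cube with round green windows, 38 mm wide along its own x and y, 40 mm high with its corner screws, about 180 g. Grasp across two faces (its own x or y). Origin: centre of its underside, z up along its own axis. Stands upright on its carrier at the start.
- post: bright steel post standing on end, 13 mm diameter, 50 mm high, about 60 g. Origin: centre of its underside, z up along its own axis. Stands upright on its carrier at the start.
- carrier_tall_tube: fixed carrier on which the tall tube stands at the start, one of four alike aluminium plates on the rail: 54 mm along the row, 46 mm across; flat top 20 mm above the table, a 4 mm high, 3 mm thick lip on the two sides facing along the row, the other two open. Origin on the table surface under its centre; x along the row towards the rail's knob, y across.
- carrier_short_tube: fixed carrier on which the short tube stands at the start, one of four alike aluminium plates on the rail: 54 mm along the row, 46 mm across; flat top 20 mm above the table, a 4 mm high, 3 mm thick lip on the two sides facing along the row, the other two open. Origin on the table surface under its centre; x along the row towards the rail's knob, y across.
- carrier_cube: fixed carrier on which the cube stands at the start, one of four alike aluminium plates on the rail: 54 mm along the row, 46 mm across; flat top 20 mm above the table, a 4 mm high, 3 mm thick lip on the two sides facing along the row, the other two open. Origin on the table surface under its centre; x along the row towards the rail's knob, y across.
- carrier_post: fixed carrier on which the post stands at the start, one of four alike aluminium plates on the rail: 54 mm along the row, 46 mm across; flat top 20 mm above the table, a 4 mm high, 3 mm thick lip on the two sides facing along the row, the other two open. Origin on the table surface under its centre; x along the row towards the rail's knob, y across.
- rail: low fixed aluminium rail, 252 x 40 mm, the four carriers on it at x = -87, -29, +29, +87 mm (y = 0), in varying order. At x = +126 mm, the far end, a dark block with a brass thumb knob, 41 mm high. Origin on the table, mid-row; x along the row to the knob, yaw 0.1 to 0.5. Fixed and in the way: a post 245 mm high between rail and rack; a screen 325 mm high left of the rail.
- rack: fixed aluminium rack, 253 x 62 mm, empty: four pockets at x = -87, -29, +29, +87 mm (y = 0), each 53 mm along the row, 56 across, grey floor 6 mm above the table; walls between them 5 mm thick, up to 14 mm, long side lips up to 10 mm. At x = +126 mm a dark block with a brass thumb knob, 41 mm high. Origin on the table, mid-row; x along the row towards the knob. Any yaw.
Not all that is in view belongs to the job. Leave any blue look-alike of the cube alone.

How it is judged:
By the outcome, as a careful person would: the job done as asked, in the order asked, and still so for the second after the job is handed in, with the robot touching nothing.
It also fails if it takes over 120 s, if anything falls off the work surface, if the arm or the gripper's body presses on something with over 40 N, if the wrist force passes 120 N, or if a joint passes its speed limit or range.

## Working session

There is one attempt and no reset: what is moved stays moved. The work goes in short steps, Python scripts to look and compute and a tool call to move; the robot and the scene stay as the last step left them, time stands still between calls to the robot, and variables do not carry over. Pictures are saved under pics/ and viewed, at most 14 in all, crops included, and the job is handed in when it is done.

Besides the shell and the picture viewer there is one more tool, called after "Call:" as name(argument=value, ...) on one line, values as JSON. step_arm: Moves the arm, as the interface text tells. Its arguments: {"type":"object","properties":{"fingers":{"type":"array","items":{"type":"number"}},"linear":{"type":"array","items":{"type":"array","items":{"type":"number"}}},"roll":{"type":"array","items":{"type":"number"}},"grip_force":{"type":"number"}},"required":["fingers","linear","roll"]}

```bash
mkdir -p pics
cat > h.py <<'E'
import numpy as np, cv2
from scipy.spatial.transform import Rotation as R
from plant import status, grab_frame, camera_params, ticket, spot_in, spot_point
def W(cam,p,P): return (P@np.r_[p,1])[:3]
def save(n,im): cv2.imwrite('pics/'+n+'.png',im[:,:,::-1])
E
python3 - <<'E'
from h import *
s=status.read_state(); print(s['time'],s['tool_pos'],s['ee_rot'],s['finger_gap'])
ims=[]
for c in ['side','top']:
    P=camera_params(c); im=grab_frame(c); save(c+'0',im); print(c,P['fovy'],P['cx'],P['cy'],P['pose'].round(3).tolist())
    for q in ['tall_tube','short_tube','cube','post','rail','rack']:
        for d in spot_point(c,q)[:3]:
            print(c,q,round(d['conf'],2),W(c,d['point'],P['pose']).round(3))
E
```

```text
0.0 [ 0.195657   -0.5137718   0.26012352] [-3.08832952e+00 -5.68096631e-01 -3.68432827e-05] 0.08811410625843002
side 49.41367064250175 279.55033907950246 206.45235390311962 [[-0.989, 0.102, -0.11, 0.643], [0.149, 0.577, -0.803, 0.711], [-0.019, -0.81, -0.586, 0.589], [0.0, 0.0, 0.0, 1.0]]
side tall_tube 0.55 [0.533 0.086 0.02 ]
side short_tube 0.75 [0.472 0.059 0.023]
side cube 0.97 [ 0.524  0.216 -0.002]
side cube 0.75 [ 0.494 -0.061 -0.001]
side cube 0.72 [0.578 0.112 0.017]
side post 0.56 [0.422 0.034 0.021]
side rail 0.75 [ 0.503  0.075 -0.001]
side rail 0.34 [0.423 0.038 0.02 ]
side rack 0.81 [ 0.469 -0.28   0.001]
top 55.777359516747445 276.00685790422494 207.99394747067942 [[0.005, -0.993, 0.116, 0.424], [-1.0, -0.008, -0.027, -0.02], [0.027, -0.116, -0.993, 0.888], [0.0, 0.0, 0.0, 1.0]]
top tall_tube 0.65 [0.531 0.087 0.022]
top short_tube 0.73 [0.478 0.061 0.021]
top cube 0.94 [0.584 0.114 0.022]
top cube 0.74 [0.525 0.218 0.005]
top cube 0.63 [ 0.502 -0.057 -0.   ]
top post 0.54 [0.429 0.038 0.02 ]
top rack 0.78 [ 0.471 -0.275  0.003]
```

View pics/top0.png

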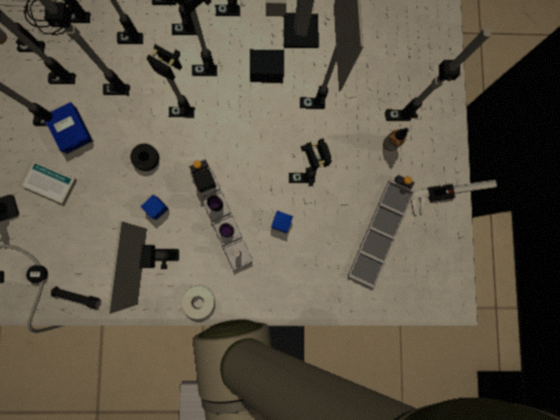

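View pics/side0.png

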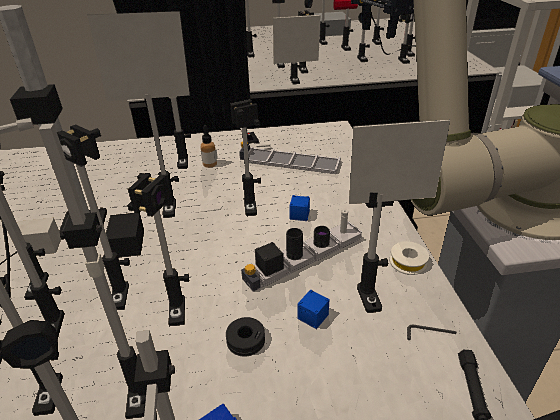

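The top picture shows the rail running from its knob at (197,164) to (240,265). From the knob the order is cube (203,180), tall tube (215,204), short tube (226,230), post (238,255). The rack's knob is at (405,181) and its far end at (362,280). The cubes at (153,207) and (282,222) are blue look-alikes; the black one at (203,180) stands on the rail carrier by the knob, so it is the one meant. The side view agrees: black cube (268,258), blue ones (299,207) and (313,308).

I'll go up and over the rack for a closer look with the wrist camera.

Call:
step_arm(fingers=[88,88,88,88,88,88,88,88,88,88,88,88,88], linear=[[0,0,-30],[0,0,-40],[0,0,-20],[38,-13.5,0],[38,-13.5,0],[38,-13.5,0],[38,-13.5,0],[38,-13.5,0],[38,-13.5,0],[38,-13.5,0],[38,-13.5,0],[38,-13.5,0],[0,0,0]], roll=[0,0,0,0,0,0,0,0,0,0,0,0,0])

```text
time: 2.33
tool_pos: [0.4734, -0.2772, 0.3506]
ee_rot: [-3.088, -0.573, -0.0]
ft_force: [-0.7, 0.4, -0.1]
finger_gap: 0.0879
grasp_force: 0.0
```

Run:
```python
from h import *
s=status.read_state(); print(s['time'],s['tool_pos'],s['ee_rot'],s['ft_force'])
P=camera_params('wrist'); im=grab_frame('wrist'); save('w1',im); print(P)
np.save('w1P.npy',P['pose'])
for q in ['tall_tube','short_tube','cube','post','rail','rack']+['carrier_'+k for k in ['cube','post']]:
    for d in spot_point('wrist',q)[:3]:
        print(q,round(d['conf'],2),W(0,d['point'],P['pose']).round(4))
```

```text
2.325 [ 0.47335383 -0.27719966  0.35057963] [-3.08849208e+00 -5.73483880e-01 -1.20357571e-04] [-0.68883852  0.42602657 -0.08378849]
{'fovy': 65.70646984690485, 'cx': 275.2615471062692, 'cy': 210.043735801966, 'pose': array([[ 3.59299081e-01, -8.83632155e-01, -3.00163932e-01,
         5.50951270e-01],
       [-9.33221962e-01, -3.40540355e-01, -1.14582004e-01,
        -2.48275644e-01],
       [-9.69588781e-04,  3.21288782e-01, -9.46980770e-01,
         4.74219490e-01],
       [ 0.00000000e+00,  0.00000000e+00,  0.00000000e+00,
         1.00000000e+00]])}
tall_tube 0.68 [0.5334 0.0864 0.0185]
short_tube 0.59 [0.4763 0.058  0.0239]
cube 0.97 [0.5816 0.1091 0.024 ]
cube 0.92 [ 0.523   0.2216 -0.003 ]
cube 0.65 [ 4.908e-01 -5.790e-02 -4.000e-04]
post 0.57 [0.4215 0.0391 0.0151]
rail 0.67 [0.5021 0.0746 0.0023]
rack 0.65 [ 0.47   -0.2788 -0.0035]
carrier_cube 0.74 [ 5.804e-01  1.106e-01 -5.000e-04]
carrier_cube 0.48 [ 0.4796  0.0608 -0.0018]
carrier_post 0.57 [ 4.225e-01  3.600e-02 -4.000e-04]
```

View pics/w1.png

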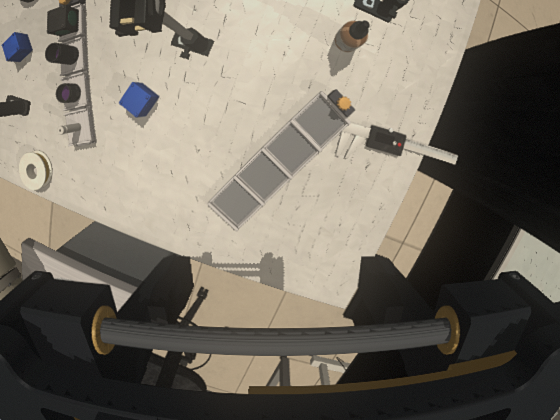

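The wrist picture shows the empty rack from (223,217) to its knob at (344,103), with pocket floors near (238,202), (265,176), (294,148) and (321,119). I'll segment the pocket floors in the top and wrist pictures to get the pocket centres and the rack's yaw.

```bash
cat >> h.py <<'E'
def ray(cam,uv,P):
    f=210/np.tan(np.radians(P['fovy']/2)); d=np.array([uv[0]-P['cx'],uv[1]-P['cy']])/f
    if cam=='wrist':
        r=np.hypot(*d); v=np.r_[d/r*np.sin(r),np.cos(r)]
    else: v=np.r_[d,1]
    return P['pose'][:3,:3]@v, P['pose'][:3,3]
def onz(cam,uv,P,z):
    v,o=ray(cam,uv,P); return o+v*(z-o[2])/v[2]
def tri(obs):  # obs: list of (v,o): closest point to the rays
    A=np.zeros((3,3)); b=np.zeros(3)
    for v,o in obs:
        v=v/np.linalg.norm(v); M=np.eye(3)-np.outer(v,v); A+=M; b+=M@o
    return np.linalg.solve(A,b)
E
python3 - <<'E'
from h import *
P={c:camera_params(c) for c in ['wrist','top']}
seeds={'wrist':[(238,202),(265,176),(294,148),(321,119)],'top':[(368,268),(379,244),(390,219),(399,197)]}
rays=[[] for _ in range(4)]
for c,f in [('wrist','w1'),('top','top0')]:
    im=cv2.imread(f'pics/{f}.png'); 
    for i,s in enumerate(seeds[c]):
        m=np.zeros((422,562),np.uint8)
        cv2.floodFill(im.copy(),m,s,0,(9,)*3,(9,)*3,4|cv2.FLOODFILL_FIXED_RANGE|cv2.FLOODFILL_MASK_ONLY|(255<<8))
        ct=max(cv2.findContours(m[1:-1,1:-1],cv2.RETR_EXTERNAL,cv2.CHAIN_APPROX_NONE)[0],key=cv2.contourArea)
        r=cv2.minAreaRect(ct); uv=r[0]; rays[i].append(ray(c,uv,P[c]))
        print(c,i,np.round(uv,1),np.round(r[1],1),onz(c,uv,P[c],.006).round(4))
for r in rays: print(tri(r).round(4))
E
```

```text
wrist 0 [236.5 202. ] [36.1 30.4] [ 0.3919 -0.2473  0.006 ]
wrist 1 [263. 176.] [35.4 31.1] [ 0.4438 -0.271   0.006 ]
wrist 2 [290.4 148.1] [36.8 32.2] [ 0.4969 -0.2937  0.006 ]
wrist 3 [319.6 121.3] [35.6 32.6] [ 0.5488 -0.3184  0.006 ]
top 0 [366.4 268.2] [25.  22.4] [ 0.3947 -0.2444  0.006 ]
top 1 [376.5 244. ] [24.6 22.3] [ 0.4483 -0.2682  0.006 ]
top 2 [386.  221.2] [24.3 20.2] [ 0.4995 -0.291   0.006 ]
top 3 [396.1 198. ] [23.8 19.7] [ 0.5524 -0.3154  0.006 ]
[ 0.3934 -0.2458  0.0065]
[ 0.4465 -0.2691  0.0098]
[ 0.4982 -0.2925  0.0053]
[ 0.5507 -0.317   0.0055]
```

Call:
step_arm(fingers=[88,88,88,88,88,88,88,88,88,88,88,88], linear=[[24,-32.4,0],[24,-32.4,0],[24,-32.4,0],[24,-32.4,0],[24,-32.4,0],[24,-32.4,0],[24,-32.4,0],[24,-32.4,0],[24,-32.4,0],[24,-32.4,0],[0,0,0],[0,0,0]], roll=[0,0,0,0,0,0,0,0,0,0,-4.5,0])

```text
time: 4.28
tool_pos: [0.5811, 0.1095, 0.3506]
ee_rot: [3.065, 0.689, -0.0]
ft_force: [-0.3, -0.3, -0.6]
finger_gap: 0.088
grasp_force: 0.0
```

```bash
cat >> h.py <<'E'
def to(x,y,z,yaw):
    "shift in the tool axes (after the turn) and turn, to a pose with the tool pointing down"
    s=status.read_state(); M=R.from_rotvec(s['ee_rot']).as_matrix(); y0=np.degrees(np.arctan2(M[1,0],M[0,0]))
    c,n=np.cos(np.radians(yaw)),np.sin(np.radians(yaw)); d=np.array([x,y,z])-s['tool_pos']
    print('roll',round(y0-yaw,2),'then mm',(1000*np.array([c*d[0]+n*d[1],n*d[0]-c*d[1],-d[2]])).round(1),'tilt',M[:,2].round(3))
E
python3 - <<'E'
from h import *
s=status.read_state(); print(s['time'],s['tool_pos'],s['qpos'].round(2) if hasattr(s['qpos'],'round') else s['qpos'])
P=camera_params('wrist'); im=grab_frame('wrist'); save('w2',im); np.save('w2P.npy',P['pose'])
for q in ['tall_tube','short_tube','cube','post','rail']+['carrier_'+k for k in ['cube','tall_tube','short_tube','post']]:
    for d in spot_point('wrist',q)[:3]:
        p=P['pose'].copy(); print(q,round(d['conf'],2),W(0,d['point'],p).round(4))
to(.5825,.112,.35,25.5)
E
```

```text
4.275 [0.58111384 0.10948843 0.35060288] [-0.01  0.41  0.99 -0.    1.74  1.12]
tall_tube 0.73 [0.5337 0.086  0.0224]
short_tube 0.56 [0.4751 0.059  0.0182]
cube 0.88 [0.5225 0.2186 0.0025]
cube 0.82 [0.5843 0.11   0.0237]
cube 0.55 [ 4.926e-01 -6.130e-02  3.000e-04]
post 0.69 [0.422  0.0367 0.0163]
carrier_cube 0.65 [0.5271 0.0857 0.0039]
carrier_cube 0.58 [0.5812 0.1096 0.002 ]
carrier_tall_tube 0.87 [ 0.5275  0.0835 -0.0017]
carrier_short_tube 0.72 [ 0.4758  0.0576 -0.001 ]
carrier_short_tube 0.66 [0.535  0.0873 0.0167]
roll -0.18 then mm [ 2.5 -1.8  0.8] tilt [ 0.  0. -1.]
```

View pics/w2.png

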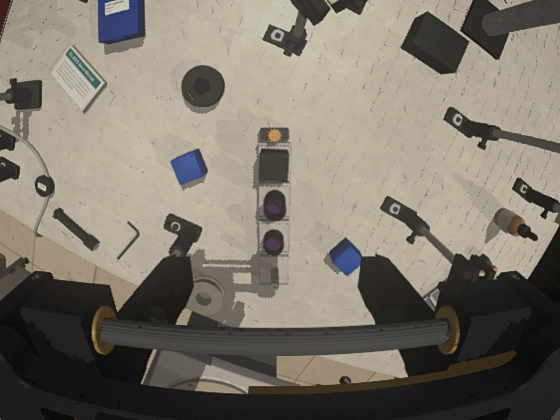

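The wrist picture shows the rail upright in view: knob (275,135), black cube (273,165), tall tube (274,205), short tube (273,242), post (271,270). Candidates for the cube are black (273,165), blue (189,167) and blue (345,257). The black one stands on the rail carrier next to the knob, so it fits. I'll confirm it in an enlarged crop.

Run:
```python
from h import *
im=cv2.imread('pics/w2.png'); c=cv2.resize(im[115:295,160:370],None,fx=3.3,fy=3.3,interpolation=cv2.INTER_CUBIC); cv2.imwrite('pics/w2c.png',np.clip(c*1.5,0,255).astype('uint8'))
```

```text
(no output)
```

View pics/w2c.png

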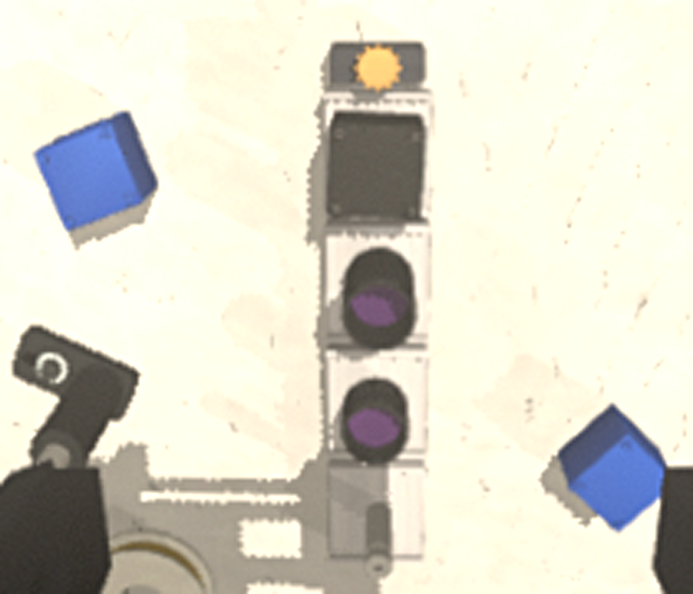

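The crop confirms the black cube between the knob and the tall tube; both blue cubes stand off the rail. Now the positions of the part tops, from these pixels.

Run:
```python
from h import *
P=camera_params('wrist')
for n,u,z in [('cube',(376,165),.06),('tall',(378,306),.072),('short',(376,427),.05),('post',(377,565),.07),('knob',(378,67),.041),('c1L',(333,115),.058),('c1R',(422,113),.058),('c1bL',(330,213),.058),('c1bR',(420,215),.058)]:
    print(n,onz('wrist',(160+u[0]/3.3-.35,115+u[1]/3.3-.35),P,z).round(4))
```

```text
cube [0.5841 0.1126 0.06  ]
tall [0.5354 0.0887 0.072 ]
short [0.4784 0.0628 0.05  ]
post [0.4259 0.0375 0.07  ]
knob [0.6177 0.1277 0.041 ]
c1L [0.5946 0.1361 0.058 ]
c1R [0.6102 0.1051 0.058 ]
c1bL [0.5583 0.1207 0.058 ]
c1bR [0.5729 0.0879 0.058 ]
```

Call:
step_arm(fingers=[88,88,88,88,88,88,88,88,88,88,70,55,48,44,42,40,36,32,32,32], linear=[[3,-0.5,0],[0,0,40],[0,0,45],[0,0,45],[0,0,45],[0,0,45],[0,0,42],[0,0,25],[0,0,15.5],[0,0,0],[0,0,0],[0,0,0],[0,0,0],[0,0,0],[0,0,0],[0,0,0],[0,0,0],[0,0,0],[0,0,0],[0,0,0]], roll=[0,0,0,0,0,0,0,0,0,0,0,0,0,0,0,0,0,0,0,0], grip_force=30)

```text
time: 7.28
tool_pos: [0.5836, 0.1112, 0.0483]
ee_rot: [-3.065, -0.689, 0.0]
ft_force: [-0.7, 0.9, 1.7]
finger_gap: 0.0377
grasp_force: 29.8
```

Run:
```python
from h import *
to(.5835,.1112,.048,25.3)
im=grab_frame('wrist'); save('w3',im)
```

```text
roll 0.04 then mm [-0.1 -0.   0.3] tilt [-0.  0. -1.]
```

View pics/w3.png

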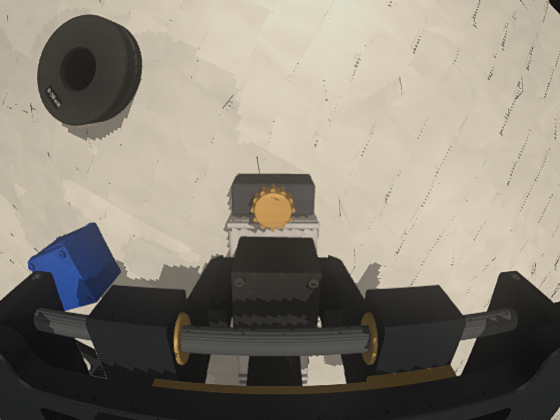

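The cube sits square between the pads (its top at (276,260)), the opening is 37.7 mm and the fingers are in line. I'll lift it and carry it to the pocket farthest from the rack's knob.

Call:
step_arm(fingers=[32,32,32,32,32,32,32,32,32,32,32,32,32,32,32,32,32,32,32,32], linear=[[0,0,-15],[0,0,-35],[0,0,-45],[0,0,-45],[0,0,-45],[0,0,-45],[0,0,-35],[-20,15,0],[-30,22,0],[-30,22,0],[-30,22,0],[-30,22,0],[-30,22,0],[-30,22,0],[-30,22,0],[-30,22,0],[-30,22,0],[-30,22,0],[0,0,0],[0,0,0]], roll=[0,0,0,0,0,0,0,0,0,0,0,0,0,0,0,0,0,0,0,0])

```text
time: 9.82
tool_pos: [0.395, -0.2377, 0.3137]
ee_rot: [3.065, 0.689, 0.001]
ft_force: [-0.4, -1.0, -1.1]
finger_gap: 0.0379
grasp_force: 29.8
```

Call:
step_arm(fingers=[32,32,32,32,32,32,32], linear=[[0,0,20],[0,0,20],[0,0,20],[0,0,20],[0,0,20],[0,0,10],[0,0,0]], roll=[8,10,10,10,8,3.6,0])

```text
time: 10.7
tool_pos: [0.3952, -0.2372, 0.2031]
ee_rot: [-3.071, 0.657, 0.001]
ft_force: [-0.9, 0.0, -1.4]
finger_gap: 0.0376
grasp_force: 29.8
```

Run:
```python
from h import *
to(.3927,-.2442,.0345,-24.3)
P=camera_params('wrist'); im=grab_frame('wrist'); save('w4',im)
for d in spot_point('wrist','rack')[:2]: print(d['conf'],W(0,d['point'],P['pose']))
np.save('w4P.npy',P)
```

```text
roll 0.16 then mm [  0.6   7.4 168.6] tilt [-0.001  0.001 -1.   ]
0.82 [ 0.47068055 -0.27858077 -0.00462344]
0.48 [0.52909854 0.08629885 0.00123435]
```

View pics/w4.png

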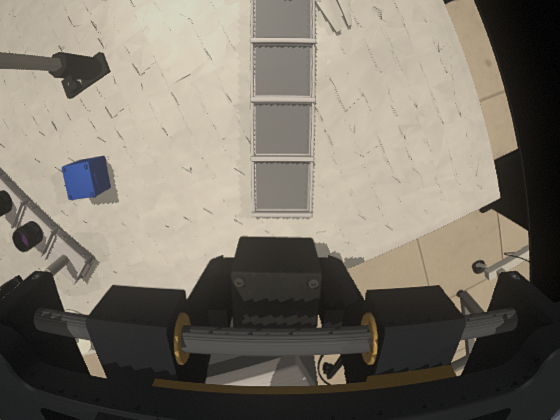

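The rack is upright in view, its last pocket at about (282,187), and the held cube is at (275,260). I'll refine the pocket positions from this closer picture.

Run:
```python
from h import *
P=np.load('w4P.npy',allow_pickle=True).item(); im=cv2.imread('pics/w4.png')
for s in [(282,187),(282,129),(282,71)]:
    m=np.zeros((422,562),np.uint8)
    cv2.floodFill(im.copy(),m,s,0,(10,)*3,(10,)*3,4|cv2.FLOODFILL_FIXED_RANGE|cv2.FLOODFILL_MASK_ONLY|(255<<8))
    ct=max(cv2.findContours(m[1:-1,1:-1],cv2.RETR_EXTERNAL,cv2.CHAIN_APPROX_NONE)[0],key=cv2.contourArea)
    x,y,w,h=cv2.boundingRect(ct); uv=cv2.minAreaRect(ct)[0]
    print((x,y,w,h),np.round(uv,1),onz('wrist',uv,P,.006).round(4))
```

```text
(255, 163, 53, 46) [281.  185.5] [ 0.3932 -0.244   0.006 ]
(256, 105, 56, 49) [283.5 129. ] [ 0.4448 -0.2695  0.006 ]
(253, 46, 57, 50) [281.1  70.4] [ 0.4986 -0.2908  0.006 ]
```

Call:
step_arm(fingers=[32,32,32,32,32,32,32,32,32,32], linear=[[0.7,7.3,0],[0,0,30],[0,0,40],[0,0,40],[0,0,30],[0,0,15],[0,0,6],[0,0,4],[0,0,2.5],[0,0,0]], roll=[0,0,0,0,0,0,0,0,0,0])

```text
time: 12.05
tool_pos: [0.3927, -0.2452, 0.036]
ee_rot: [3.071, -0.66, 0.001]
ft_force: [0.4, -0.0, -2.1]
finger_gap: 0.0377
grasp_force: 29.8
```

Run:
```python
from h import *
to(.393,-.2442,.0345,-24.3); print(status.read_state()['ft_force'])
im=grab_frame('wrist'); save('w5',im)
```

```text
roll 0.05 then mm [-0.2 -1.1  1.5] tilt [ 0. -0. -1.]
[ 0.3519424  -0.02479163 -2.13088077]
```

View pics/w5.png

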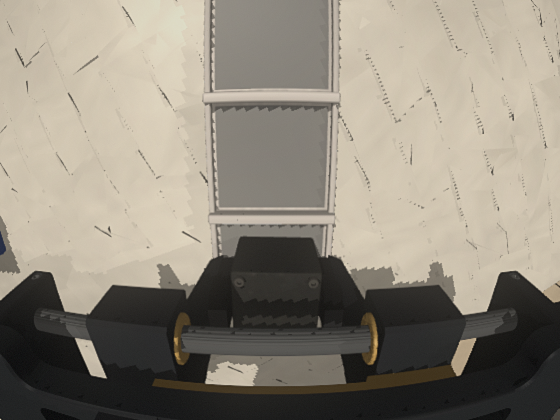

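The cube hangs just above the floor of the end pocket, centred on the row (pocket 213–331, cube 233–320). I'll lower it the last millimetres while watching the force.

Call:
step_arm(fingers=[32,32,32,32], linear=[[0,-0.5,0.8],[0,0,0.6],[0,0,0.5],[0,0,0]], roll=[0,0,0,0])

```text
time: 12.6
tool_pos: [0.3929, -0.2447, 0.0342]
ee_rot: [3.071, -0.66, 0.001]
ft_force: [-0.5, 1.2, 4.9]
finger_gap: 0.0379
grasp_force: 29.8
```

Contact (the vertical force went from −2 to +5 N), so I'll let go and rise.

Call:
step_arm(fingers=[39,42,46,52,58,60,60,60,60,60,60,60,60,60], linear=[[0,0,0],[0,0,0],[0,0,0],[0,0,0],[0,0,0],[0,0,-10],[0,0,-20],[0,0,-40],[0,0,-45],[0,0,-45],[0,0,-45],[0,0,-45],[0,0,-30],[0,0,0]], roll=[0,0,0,0,0,0,0,0,0,0,0,0,0,0])

```text
time: 14.35
tool_pos: [0.393, -0.2447, 0.3161]
ee_rot: [3.069, -0.659, 0.006]
ft_force: [0.9, -0.4, -1.4]
finger_gap: 0.06
grasp_force: 0.0
```

Run:
```python
from h import *
to(.5325,.0868,.054,25.3)
s=status.read_state(); d=np.array([.5325,.0868])-s['tool_pos'][:2]; a=np.radians(-24.3); c,n=np.cos(a),np.sin(a); print(c*d[0]+n*d[1],n*d[0]-c*d[1])
im=grab_frame('wrist'); save('w6',im); P=camera_params('wrist')
for q in ['cube','tall_tube','short_tube','post']:
  for d in spot_point('wrist',q)[:3]: print(q,d['conf'],W(0,d['point'],P['pose']).round(4))
```

```text
roll -49.55 then mm [ 267.8 -240.1  262.1] tilt [ 0.003 -0.003 -1.   ]
-0.009252728390843318 -0.35958637441607666
cube 0.94 [ 0.3894 -0.2445  0.0084]
cube 0.77 [ 4.918e-01 -5.800e-02  3.000e-04]
cube 0.76 [ 0.5184  0.219  -0.0027]
tall_tube 0.56 [0.5313 0.0916 0.0191]
short_tube 0.82 [0.4746 0.0598 0.0204]
post 0.64 [0.4217 0.0384 0.0192]
```

View pics/w6.png

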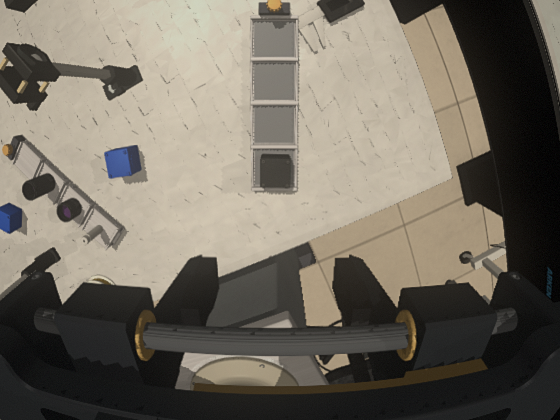

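The cube at (277,170) stands upright in the end pocket and the next pocket is at (274,126). On to the tall tube.

Call:
step_arm(fingers=[60,60,60,60,60,60,60,60,60,60,60,60,60,60,60,60,60,60,60], linear=[[-0.8,-20,0],[-0.8,-30,0],[-0.8,-32,0],[-0.8,-32,0],[-0.8,-32,0],[-0.8,-32,0],[-0.8,-32,0],[-0.8,-32,0],[-0.8,-32,0],[-0.8,-32,0],[-0.8,-32,0],[-0.5,-21.5,0],[0,0,0],[0,0,20],[0,0,30],[0,0,30],[0,0,30],[0,0,20],[0,0,0]], roll=[0,0,0,0,0,0,0,0,0,0,0,0,-6,-10,-10,-10,-10,-3.5,0])

```text
time: 16.98
tool_pos: [0.5312, 0.0869, 0.1821]
ee_rot: [-3.065, -0.685, 0.007]
ft_force: [-0.7, -1.2, 0.3]
finger_gap: 0.0598
grasp_force: 0.0
```

Run:
```python
from h import *
to(.5325,.0868,.051,25.3)
P=camera_params('wrist'); im=grab_frame('wrist'); save('w7',im); np.save('w7P.npy',P)
for q in ['tall_tube','short_tube','post']:
  for d in spot_point('wrist',q)[:3]: print(q,d['conf'],W(0,d['point'],P['pose']).round(4))
```

```text
roll -0.1 then mm [  1.1   0.7 131.1] tilt [-0.004  0.    -1.   ]
tall_tube 0.63 [0.5341 0.0869 0.0199]
short_tube 0.79 [0.4759 0.0569 0.021 ]
post 0.9 [0.4206 0.0379 0.0181]
```

View pics/w7.png

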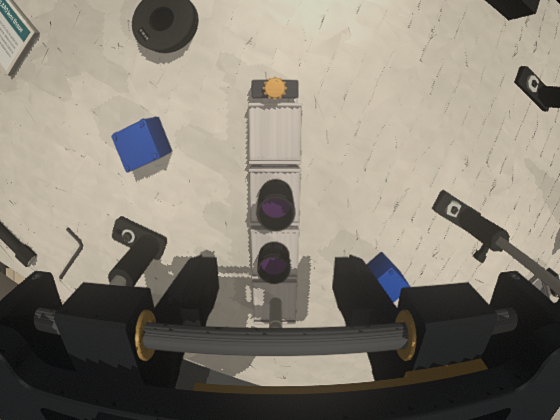

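The tall tube's rim is at (275,207), on the grip centre line, with the short tube at (273,265) behind it. Going down on the tall tube.

Call:
step_arm(fingers=[60,60,60,60,60,60,60,48,40,36,33,30,26,24,24,24], linear=[[1.5,0.5,20],[0,0,35],[0,0,35],[0,0,25],[0,0,12],[0,0,4],[0,0,0],[0,0,0],[0,0,0],[0,0,0],[0,0,0],[0,0,0],[0,0,0],[0,0,0],[0,0,0],[0,0,0]], roll=[0,0,0,0,0,0,0,0,0,0,0,0,0,0,0,0], grip_force=20)

```text
time: 19.18
tool_pos: [0.5336, 0.0871, 0.0529]
ee_rot: [3.066, 0.687, 0.0]
ft_force: [-0.8, -0.2, 0.4]
finger_gap: 0.03
grasp_force: 20.0
```

Call:
step_arm(fingers=[24,24,24,24,24,24,24,24,24,24,24,24,24,24,24,24,24,24,24,24], linear=[[0,0,-15],[0,0,-35],[0,0,-45],[0,0,-45],[0,0,-45],[0,0,-45],[0,0,-33],[-15,18,0],[-21.5,26.5,0],[-21.5,26.5,0],[-21.5,26.5,0],[-21.5,26.5,0],[-21.5,26.5,0],[-21.5,26.5,0],[-21.5,26.5,0],[-21.5,26.5,0],[-21.5,26.5,0],[-21.5,26.5,0],[-2,1,0],[0,0,0]], roll=[0,0,0,0,0,0,0,0,0,0,0,0,0,0,0,0,0,0,0,0])

```text
time: 21.68
tool_pos: [0.4447, -0.2681, 0.3164]
ee_rot: [3.066, 0.686, 0.0]
ft_force: [0.6, 0.1, -0.9]
finger_gap: 0.0299
grasp_force: 20.0
```

Call:
step_arm(fingers=[24,24,24,24,24,24,24], linear=[[0,0,20],[0,0,20],[0,0,20],[0,0,20],[0,0,20],[0,0,10],[0,0,0]], roll=[8,10,10,10,8,3.6,0])

```text
time: 22.55
tool_pos: [0.445, -0.2676, 0.2058]
ee_rot: [-3.071, 0.66, 0.001]
ft_force: [-0.5, 0.3, -0.2]
finger_gap: 0.0296
grasp_force: 20.0
```

Run:
```python
from h import *
to(.445,-.2688,.039,-24.3)
P=camera_params('wrist'); im=grab_frame('wrist'); save('w8',im)
```

```text
roll 0.05 then mm [  0.5   1.1 166.8] tilt [-0.001  0.001 -1.   ]
```

View pics/w8.png

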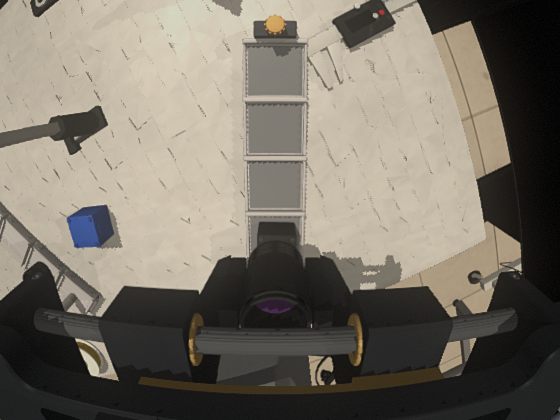

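The tube is held upright at (275,290), the cube is in the end pocket at (277,235), and the rack is centred at column 276. Lowering.

Call:
step_arm(fingers=[24,24,24,24,24,24,24,24,24,24,24,24,24], linear=[[0.5,1,0],[0,0,30],[0,0,40],[0,0,40],[0,0,30],[0,0,15],[0,0,6],[0,0,4],[0,0,1],[0,0,0.8],[0,0,0.6],[0,0,0],[0,0,0]], roll=[0,0,0,0,0,0,0,0,0,0,0,0,0])

```text
time: 24.22
tool_pos: [0.4451, -0.27, 0.0388]
ee_rot: [3.071, -0.663, 0.001]
ft_force: [-0.5, 0.5, 3.9]
finger_gap: 0.0298
grasp_force: 20.0
```

Contact (+3.9 N at the expected height), so I'll release and rise.

Call:
step_arm(fingers=[31,34,38,44,50,54,56,56,56,56,56,56,56,56], linear=[[0,0,0],[0,0,0],[0,0,0],[0,0,0],[0,0,0],[0,0,-10],[0,0,-20],[0,0,-40],[0,0,-45],[0,0,-45],[0,0,-45],[0,0,-45],[0,0,-26],[0,0,0]], roll=[0,0,0,0,0,0,0,0,0,0,0,0,0,0])

```text
time: 25.98
tool_pos: [0.445, -0.2699, 0.3164]
ee_rot: [3.069, -0.662, 0.006]
ft_force: [-0.2, -0.1, -0.3]
finger_gap: 0.0559
grasp_force: 0.0
```

Run:
```python
from h import *
T=[.4773,.0608]
s=status.read_state(); d=np.array(T)-s['tool_pos'][:2]; a=np.radians(-24.3); c,n=np.cos(a),np.sin(a); print(c*d[0]+n*d[1],n*d[0]-c*d[1])
im=grab_frame('wrist'); save('w9',im); P=camera_params('wrist')
for q in ['cube','tall_tube','short_tube','post']:
  for d in spot_point('wrist',q)[:1]: print(q,d['conf'],W(0,d['point'],P['pose']).round(4))
```

```text
-0.10667404214352466 -0.3146623386142238
cube 0.86 [ 0.392  -0.2464  0.0045]
tall_tube 0.97 [ 0.4427 -0.2688  0.0036]
short_tube 0.92 [0.4735 0.0611 0.0183]
post 0.61 [0.4209 0.0395 0.0186]
```

View pics/w9.png

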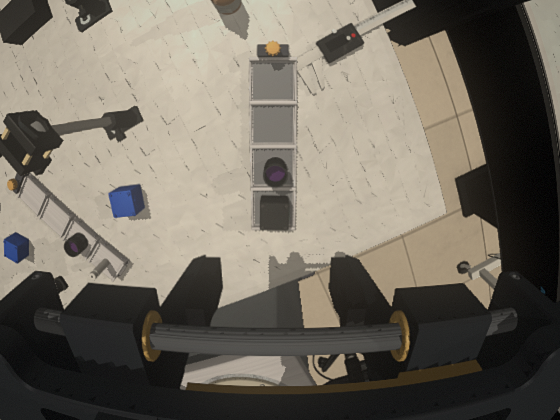

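The tall tube at (275,171) stands in the second pocket beside the cube at (275,211). On to the short tube.

Call:
step_arm(fingers=[56,56,56,56,56,56,56,56,56,56,56,56,56,56,56,56,56,56,56], linear=[[-6,-18,0],[-9.1,-27,0],[-9.1,-27,0],[-9.1,-27,0],[-9.1,-27,0],[-9.1,-27,0],[-9.1,-27,0],[-9.1,-27,0],[-9.1,-27,0],[-9.1,-27,0],[-9.1,-27,0],[-9.1,-27,0],[0,0,0],[0,0,20],[0,0,30],[0,0,30],[0,0,30],[0,0,20],[0,0,0]], roll=[0,0,0,0,0,0,0,0,0,0,0,0,-6,-10,-10,-10,-10,-3.6,0])

```text
time: 28.6
tool_pos: [0.4771, 0.0617, 0.1834]
ee_rot: [-3.065, -0.686, 0.005]
ft_force: [-0.4, 0.4, 0.6]
finger_gap: 0.0559
grasp_force: 0.0
```

Run:
```python
from h import *
to(.477,.0607,.048,25.3)
P=camera_params('wrist'); im=grab_frame('wrist'); save('w10',im)
for q in ['short_tube','post','carrier_short_tube','carrier_post']:
  for d in spot_point('wrist',q)[:2]: print(q,d['conf'],W(0,d['point'],P['pose']).round(4))
Pt=camera_params('top'); Ps=camera_params('side')
print('screen base',onz('top',(160,255),Pt,.0),onz('side',(370,295),Ps,0.)); 
for uv in [(125,224),(145,226),(112,308),(135,306)]: print('screen top?',onz('top',uv,Pt,.325),onz('top',uv,Pt,.2))
# short tube lateral check: top hole (purple/dark) at z=.05
g=im.max(2)[200:330,235:315]; ys,xs=np.where(g<70); print(xs.mean()+235,ys.mean()+200,xs.min()+235,xs.max()+235,ys.min()+200,ys.max()+200)
```

```text
roll -0.06 then mm [ -0.5   0.9 135.4] tilt [-0.003  0.001 -1.   ]
short_tube 0.8 [0.4756 0.0624 0.0199]
post 0.7 [ 0.4674 -0.2762 -0.0042]
post 0.57 [0.4235 0.0373 0.0184]
carrier_short_tube 0.85 [ 0.4769  0.0609 -0.003 ]
carrier_post 0.58 [ 0.4227  0.0393 -0.0019]
screen base [0.42148664 0.21180944 0.        ] [0.41705759 0.18969472 0.        ]
screen top? [0.46549372 0.17765105 0.325     ] [0.47471118 0.22147001 0.2       ]
screen top? [0.46286569 0.14961316 0.325     ] [0.47149986 0.1872091  0.2       ]
screen top? [0.34980703 0.18970115 0.325     ] [0.33334783 0.23619463 0.2       ]
screen top? [0.35253934 0.15852487 0.325     ] [0.33668657 0.19809878 0.2       ]
274.10064239828694 251.3982869379015 235 314 200 329
```

Call:
step_arm(fingers=[56,56,56,56,56,56,56,46,40,36,33,30,26,24,24,24], linear=[[-0.5,0.5,20],[0,0,35],[0,0,35],[0,0,25],[0,0,14],[0,0,5.5],[0,0,0],[0,0,0],[0,0,0],[0,0,0],[0,0,0],[0,0,0],[0,0,0],[0,0,0],[0,0,0],[0,0,0]], roll=[0,0,0,0,0,0,0,0,0,0,0,0,0,0,0,0], grip_force=20)

```text
time: 30.85
tool_pos: [0.4779, 0.0602, 0.05]
ee_rot: [-3.066, -0.686, -0.0]
ft_force: [-1.0, 0.9, 2.0]
finger_gap: 0.0292
grasp_force: 20.0
```

Call:
step_arm(fingers=[24,24,24,24,24,24,24,24,24,24,24,24,24,24,24,24,24,24,24,24], linear=[[0,0,-15],[0,0,-35],[0,0,-45],[0,0,-45],[0,0,-45],[0,0,-45],[0,0,-36],[-8,19,0],[-11.2,28,0],[-11.2,28,0],[-11.2,28,0],[-11.2,28,0],[-11.2,28,0],[-11.2,28,0],[-11.2,28,0],[-11.2,28,0],[-11.2,28,0],[-11.2,28,0],[-11.2,28,0],[0,0,0]], roll=[0,0,0,0,0,0,0,0,0,0,0,0,0,0,0,0,0,0,0,0])

```text
time: 33.35
tool_pos: [0.4985, -0.293, 0.315]
ee_rot: [-3.066, -0.683, 0.002]
ft_force: [0.0, 0.9, -0.3]
finger_gap: 0.0291
grasp_force: 20.0
```

Call:
step_arm(fingers=[24,24,24,24,24,24,24], linear=[[0,0,20],[0,0,20],[0,0,20],[0,0,20],[0,0,20],[0,0,10],[0,0,0]], roll=[8,10,10,10,8,3.6,0])

```text
time: 34.22
tool_pos: [0.4985, -0.2904, 0.2054]
ee_rot: [-3.07, 0.66, 0.002]
ft_force: [0.0, 0.5, -0.8]
finger_gap: 0.0293
grasp_force: 20.0
```

Run:
```python
from h import *
to(.4984,-.2914,.036,-24.3)
P=camera_params('wrist'); im=grab_frame('wrist'); save('w11',im)
for q in ['rack','short_tube','tall_tube','cube']:
  for d in spot_point('wrist',q)[:1]: print(q,d['conf'],W(0,d['point'],P['pose']).round(4))
```

```text
roll 0.02 then mm [  0.3   0.9 169.4] tilt [-0.001  0.001 -1.   ]
rack 0.77 [ 0.4681 -0.2798 -0.0026]
short_tube 0.71 [ 0.4995 -0.2955  0.1742]
tall_tube 0.62 [ 0.4452 -0.2689  0.0064]
cube 0.95 [ 0.4921 -0.059  -0.0032]
```

Call:
step_arm(fingers=[24,24,24,24,24,24,24,24,24,24,24,24,24], linear=[[0.3,0.5,0],[0,0,30],[0,0,40],[0,0,40],[0,0,30],[0,0,16],[0,0,7],[0,0,4],[0,0,1],[0,0,0.8],[0,0,0.8],[0,0,0],[0,0,0]], roll=[0,0,0,0,0,0,0,0,0,0,0,0,0])

```text
time: 36.1
tool_pos: [0.4988, -0.2921, 0.0364]
ee_rot: [3.071, -0.663, 0.0]
ft_force: [-0.3, -0.2, 0.2]
finger_gap: 0.0293
grasp_force: 20.0
```

Call:
step_arm(fingers=[24,24,24], linear=[[0,0,0.5],[0,0,0.5],[0,0,0]], roll=[0,0,0])

```text
time: 36.48
tool_pos: [0.4989, -0.2921, 0.0359]
ee_rot: [3.071, -0.663, 0.001]
ft_force: [-2.0, 1.5, 5.7]
finger_gap: 0.0292
grasp_force: 20.0
```

Contact at +5.7 N. I'll release, rise, and go on to the post.

Call:
step_arm(fingers=[31,34,38,44,50,54,56,56,56,56,56,56,56,56], linear=[[0,0,0],[0,0,0],[0,0,0],[0,0,0],[0,0,0],[0,0,-10],[0,0,-20],[0,0,-40],[0,0,-45],[0,0,-45],[0,0,-45],[0,0,-45],[0,0,-29],[0,0,0]], roll=[0,0,0,0,0,0,0,0,0,0,0,0,0,0])

```text
time: 38.22
tool_pos: [0.4989, -0.2922, 0.3168]
ee_rot: [3.069, -0.662, 0.007]
ft_force: [0.3, -0.0, 0.1]
finger_gap: 0.0561
grasp_force: 0.0
```

Call:
step_arm(fingers=[56,56,56,56,56,56,56,56,56,56,56,56,56,56,56,56,56,56,56], linear=[[-11,-16,0],[-17.5,-23,0],[-17.5,-23,0],[-17.5,-23,0],[-17.5,-23,0],[-17.5,-23,0],[-17.5,-23,0],[-17.5,-23,0],[-17.5,-23,0],[-17.5,-23,0],[-17.5,-23,0],[-17,-23,0],[0,0,0],[0,0,20],[0,0,30],[0,0,30],[0,0,30],[0,0,20],[0,0,0]], roll=[0,0,0,0,0,0,0,0,0,0,0,0,-6,-10,-10,-10,-10,-3.6,0])

```text
time: 40.6
tool_pos: [0.4229, 0.0376, 0.1827]
ee_rot: [-3.064, -0.686, 0.007]
ft_force: [0.1, -0.3, 0.6]
finger_gap: 0.0556
grasp_force: 0.0
```

Run:
```python
from h import *
to(.4245,.037,.051,25.3)
P=camera_params('wrist'); im=grab_frame('wrist'); save('w12',im); np.save('w12P.npy',P)
for q in ['post','carrier_post','tall_tube','short_tube']:
  for d in spot_point('wrist',q)[:2]: print(q,d['conf'],W(0,d['point'],P['pose']).round(4))
im=grab_frame('top'); P=camera_params('top')
for q in ['post','short_tube','tall_tube','cube']:
  for d in spot_point('top',q)[:3]: print('top',q,d['conf'],W(0,d['point'],P['pose']).round(4))
```

```text
roll -0.07 then mm [  1.2   1.2 131.7] tilt [-0.005  0.001 -1.   ]
post 0.89 [0.425  0.0356 0.0183]
post 0.72 [0.5835 0.1127 0.0044]
carrier_post 0.86 [0.4241 0.0381 0.0007]
tall_tube 0.66 [ 0.4437 -0.2698  0.005 ]
short_tube 0.72 [ 0.4959 -0.2951  0.0042]
top short_tube 0.59 [ 0.5025 -0.2925  0.008 ]
top short_tube 0.5 [ 0.4753 -0.2732  0.0021]
top tall_tube 0.83 [ 0.4489 -0.2694  0.0092]
top cube 0.86 [ 0.3937 -0.2396  0.0103]
top cube 0.71 [0.525  0.2173 0.0069]
top cube 0.54 [ 4.967e-01 -5.650e-02  3.000e-04]
```

View pics/w12.png

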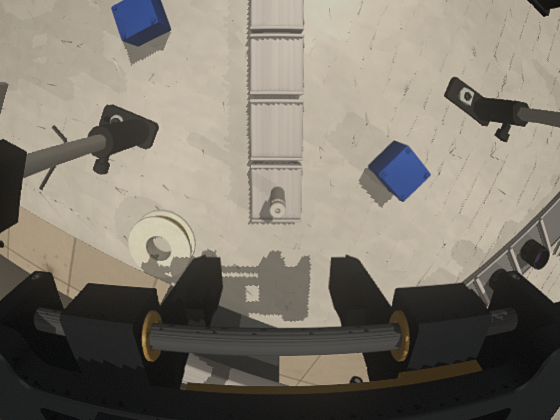

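The post stands on the last carrier, its top at (278,210) and foot near (279,192), slightly right of the carrier's centre line. The other carriers are empty.

Run:
```python
from h import *
P=np.load('w12P.npy',allow_pickle=True).item()
p=onz('wrist',(278,209.5),P,.07); print(p, onz('wrist',(279,191),P,.02)); to(p[0],p[1],.051,25.3)
```

```text
[0.42619813 0.03651553 0.07      ] [0.42735047 0.03582211 0.02      ]
roll -0.07 then mm [  1.2   0.8 133.6] tilt [ 0. -0. -1.]
```

Call:
step_arm(fingers=[56,56,56,56,56,56,56,46,36,28,23,19,16,13,10,8,8,8], linear=[[1,1,20],[0,0,35],[0,0,35],[0,0,25],[0,0,13],[0,0,5],[0,0,0],[0,0,0],[0,0,0],[0,0,0],[0,0,0],[0,0,0],[0,0,0],[0,0,0],[0,0,0],[0,0,0],[0,0,0],[0,0,0]], roll=[0,0,0,0,0,0,0,0,0,0,0,0,0,0,0,0,0,0], grip_force=25)

```text
time: 43.35
tool_pos: [0.4261, 0.0362, 0.0513]
ee_rot: [3.066, 0.687, -0.0]
ft_force: [-0.2, 0.2, -1.7]
finger_gap: 0.0116
grasp_force: 25.0
```

Run:
```python
from h import *
P=camera_params('top'); S=camera_params('side')
print('post base',onz('top',(398,115),P,0)); print('bottle base',onz('side',(208,163),S,0),onz('top',(394,143),P,0))
o=onz('side',(208,163),S,0)
for z in (.08,.1,.12,.14): 
    c=np.linalg.inv(S['pose'])@np.r_[o[:2],z,1]; f=210/np.tan(np.radians(S['fovy']/2)); print(z,c[:2]/c[2]*f+[S['cx'],S['cy']])
print('knob',onz('top',(405,181),P,.04))
print(camera_params('wrist')['pose'][:3,3]-status.read_state()['tool_pos'])
```

```text
post base [ 0.74921622 -0.32797483  0.        ]
bottle base [ 0.68363077 -0.31470307  0.        ] [ 0.68185883 -0.3165275   0.        ]
0.08 [204.39165206 134.69318315]
0.1 [203.44177902 127.24160621]
0.12 [202.47156348 119.63044623]
0.14 [201.48034491 111.8545213 ]
knob [ 0.58509461 -0.32490834  0.04      ]
[0.07517815 0.03463612 0.12362325]
```

Call:
step_arm(fingers=[8,8,8,8,8,8,8,8,8,8,8,8,8,8,8,8,8,8,8,8], linear=[[0,0,-15],[0,0,-35],[0,0,-45],[0,0,-45],[0,0,-45],[0,0,-45],[0,0,-35],[-2,19,0],[-3.2,32,0],[-3.2,32,0],[-3.2,32,0],[-3.2,32,0],[-3.2,32,0],[-3.2,32,0],[-3.2,32,0],[-3.2,32,0],[-3.2,32,0],[-3.2,32,0],[-3.1,32,0],[0,0,0]], roll=[0,0,0,0,0,0,0,0,0,0,0,0,0,0,0,0,0,0,0,0])

```text
time: 45.85
tool_pos: [0.5508, -0.3168, 0.315]
ee_rot: [-3.065, -0.683, 0.002]
ft_force: [0.2, 0.6, -0.2]
finger_gap: 0.0119
grasp_force: 25.0
```

Call:
step_arm(fingers=[8,8,8,8,8,8,8], linear=[[0,0,20],[0,0,20],[0,0,20],[0,0,20],[0,0,20],[0,0,10],[0,0,0]], roll=[8,10,10,10,8,3.6,0])

```text
time: 46.72
tool_pos: [0.5504, -0.3141, 0.2059]
ee_rot: [-3.07, 0.661, 0.002]
ft_force: [-0.2, -0.9, -0.5]
finger_gap: 0.0118
grasp_force: 25.0
```

Run:
```python
from h import *
to(.5513,-.3155,.0373,-24.3); print(status.read_state()['finger_gap'])
w=grab_frame('wrist')
P=camera_params('wrist')
for d in spot_point('wrist','post')[:2]: print(d['conf'],W(0,d['point'],P['pose']).round(4))
s=grab_frame('side'); P=camera_params('side')
for d in spot_point('side','post')[:2]: print('side',d['conf'],W(0,d['point'],P['pose']).round(4))
save('w13',w); save('s13',s)
f=210/np.tan(np.radians(P['fovy']/2)); c=np.linalg.inv(P['pose'])@np.r_[status.read_state()['tool_pos'],1]; uv=(c[:2]/c[2]*f+[P['cx'],P['cy']]).astype(int); print(uv)
a=cv2.resize(s[uv[1]-50:uv[1]+60,uv[0]-60:uv[0]+60],(600,550),interpolation=cv2.INTER_CUBIC)
b=cv2.resize(w[150:370,190:360],(200,258)); a[:258,:200]=b
save('c13',np.clip(a*1.5,0,255).astype('uint8'))
```

```text
roll 0.01 then mm [  1.3   0.9 168.6] tilt [-0.001  0.001 -1.   ]
0.011765671660035035
0.58 [ 0.5503 -0.3147  0.1714]
[255  80]
```

Call:
step_arm(fingers=[8,8,8,8,8,8,8,8,8,8,8], linear=[[1.1,0.5,0],[0,0,30],[0,0,40],[0,0,40],[0,0,30],[0,0,15],[0,0,6],[0,0,4],[0,0,1.5],[0,0,0],[0,0,0]], roll=[0,0,0,0,0,0,0,0,0,0,0])

```text
time: 48.3
tool_pos: [0.5517, -0.3162, 0.0403]
ee_rot: [3.071, -0.663, 0.001]
ft_force: [-0.9, 0.5, -1.3]
finger_gap: 0.0115
grasp_force: 25.0
```

Call:
step_arm(fingers=[8,8,8,8,8], linear=[[0,0,0.8],[0,0,0.8],[0,0,0.8],[0,0,0],[0,0,0]], roll=[0,0,0,0,0])

```text
time: 48.92
tool_pos: [0.5516, -0.3161, 0.0374]
ee_rot: [3.071, -0.663, -0.0]
ft_force: [-0.3, -0.7, -1.0]
finger_gap: 0.0115
grasp_force: 25.0
```

Call:
step_arm(fingers=[8,8,8,8], linear=[[0,0,0.5],[0,0,0.5],[0,0,0],[0,0,0]], roll=[0,0,0,0])

```text
time: 49.42
tool_pos: [0.5517, -0.3161, 0.0373]
ee_rot: [3.071, -0.662, 0.001]
ft_force: [-1.9, 1.8, 5.9]
finger_gap: 0.0117
grasp_force: 25.0
```

Contact at exactly the expected height. I'll release gently and rise straight up.

Call:
step_arm(fingers=[12,13,14,16,19,23,28,34,40,46,46,46,46,46,46,46,46,46], linear=[[0,0,0],[0,0,0],[0,0,0],[0,0,0],[0,0,0],[0,0,0],[0,0,0],[0,0,0],[0,0,0],[0,0,-10],[0,0,-20],[0,0,-40],[0,0,-45],[0,0,-45],[0,0,-45],[0,0,-45],[0,0,-29],[0,0,0]], roll=[0,0,0,0,0,0,0,0,0,0,0,0,0,0,0,0,0,0], grip_force=5)

```text
time: 51.68
tool_pos: [0.5517, -0.3162, 0.3182]
ee_rot: [3.068, -0.662, 0.007]
ft_force: [0.5, -0.0, -0.0]
finger_gap: 0.0458
grasp_force: 0.0
```

Run:
```python
from h import *
s=grab_frame('side'); w=grab_frame('wrist'); 
for c in ['side','wrist']:
  P=camera_params(c)
  for q in ['cube','tall_tube','short_tube','post']:
    for d in spot_point(c,q)[:1]: print(c,q,d['conf'],W(0,d['point'],P['pose']).round(4))
a=cv2.resize(w[40:290,190:360],(408,600),interpolation=cv2.INTER_CUBIC); b=cv2.resize(s[110:230,220:360],(390,334),interpolation=cv2.INTER_CUBIC)
o=np.zeros((600,798,3),np.uint8); o[:,:408]=a; o[:334,408:]=np.clip(b*1.3,0,255); save('fin',o)
```

```text
side cube 0.93 [ 5.225e-01  2.176e-01 -4.000e-04]
side tall_tube 0.7 [ 0.4427 -0.2739  0.0047]
side short_tube 0.7 [ 0.4957 -0.2934  0.0087]
side post 0.47 [ 0.5492 -0.316   0.0085]
wrist cube 0.91 [ 0.4909 -0.0594 -0.0022]
wrist tall_tube 0.83 [ 0.4486 -0.2649  0.0023]
wrist post 0.68 [ 5.472e-01 -3.183e-01  2.000e-04]
```

View pics/fin.png

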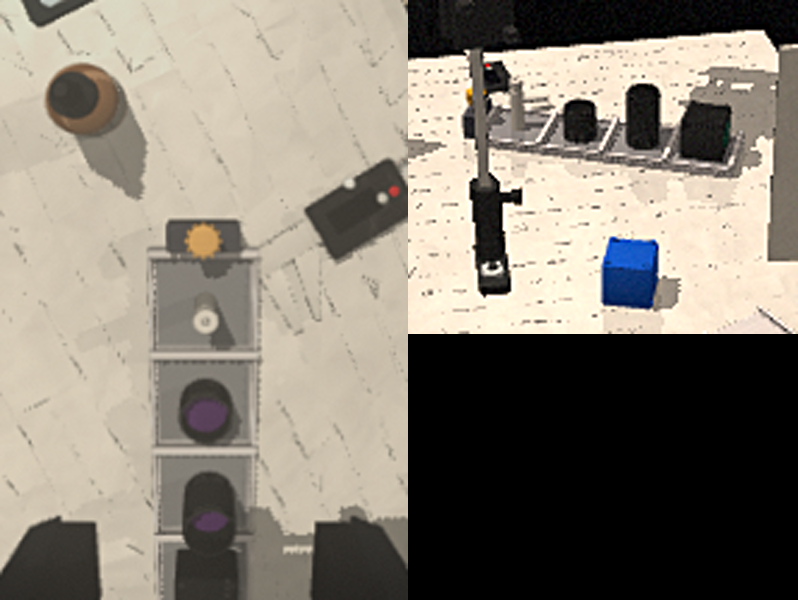

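The final picture shows all four parts upright in their pockets. From the rack's knob they are post (205,320), short tube (207,410), tall tube (208,520) and cube (206,575), and the side view agrees. I'm handing the job in.

```bash
python3 -c "
from plant import ticket; print(ticket.job_done())"
```

```text
the job is handed in; nothing more can be done
None
```

The job is handed in: all four parts stand upright in the rack in reverse order — cube farthest from its knob, then tall tube, short tube, and the post nearest it — released with the gripper clear, at about 52 s of the 120 s; no verdict came back.

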